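# Tip a tea carton out of the tight rack and set it on the trivet

### The arm

A 6-joint arm with a two-finger parallel gripper is mounted at the origin on a cart in front of the work surface, level with it; the furniture and walls round the work are solid. World frame = base frame: x ahead of the robot, y to its left, z up, the work surface at z = 0. Lengths are in m, angles in rad, forces in N, time in s.
With the tool pointing down it reaches from about 0.275 to 0.825 m from the base axis. Payload 5.2 kg.
Tool frame: the origin (TCP) lies on the centre line of the jaws, within the pads' length; the fingertips stand 25 mm ahead of it and the grasp point (between the pads) lies 6 mm ahead of it (ctrl.tips_ahead is the distance from the TCP to the fingertips, in m); z points along the fingers, x is the direction in which the jaws open and shut, and the axes are right-handed (so a half turn about z gives the same grasp; the last joint's range is limited). The gripper opens to 93 mm and grips with 3 to 60 N. Pads are 15 mm wide; open, the fingers measure 128 mm over their backs; the gripper's body (75 mm by 188 mm) begins 65 mm behind the grasp point.
Start: joints at [-1.373, 0.259, 1.535, -0, 1.348, -0.203], TCP at [0.215, -0.506, 0.244] pointing down, gripper open.
Joint ranges: [-3.14, 3.14], [-0.91, 2.08], [0.19, 2.58], [-1.22, 4.36], [0.22, 2.71], [-3.12, 3.12]. Speed limits (rad/s): [2.57, 2.57, 3.14, 3.14, 3.14, 3.14].

### API

Orientations are given as a unit quaternion [w, x, y, z].
In Python, from station import ctrl gives the robot as it stands.
- The arm moves only by the shell command python3 -m inch 'ROWS' [FORCE]. ROWS is JSON, a list of rows, each an object of numbers: "gripper": the closure in counts, from 0 (fully open) to 255 (shut); "x", "y", "z": the shift along the tool's x, y, z in m; "rx", "ry", "rz": the turn, a rotation vector about the tool's x, y, z in rad. In form: [{"gripper": .., "x": .., "y": .., "z": .., "rx": .., "ry": .., "rz": ..}, ...]. A call has 1 to 20 rows; each row shifts and turns the commanded pose from where the row before left it, along the tool's axes as they then stand; what a row does not reach is not made up. A row lasts 1/10 s, in which the tool goes at most 50 mm and 8.59 degrees, less where a joint would pass 70% of its speed; a pose out of reach is approached as far as the arm can. A call is refused whole if a number of a shift passes 0.05 or a number of a turn 0.15, either way. A call with a gripper value outside its range is refused whole. The fingers move at their own pace and stop on an object; FORCE is the grip in N (left out, the last holds). Time passes only in rows, so rows that do not move let the fingers close. It gives the time, the measured TCP pose, the force and the opening at its end, in the units of the state.
- ctrl.get_state(): the state, without advancing time (a new reading comes with each control period).
- ctrl.get_image(name): name is "side" or "top"; returns a dict with "color" (400x640x3 uint8, red, green, blue), "fx", "fy", "cx", "cy" (pixels), "T" (4x4, takes a point from camera to world coordinates). Camera axes: x right, y up, looking along -z (the intrinsics and any distortion apply to the point x, -y, -z); pixel columns grow to the right and rows downward; lengths in m; the calibration is good to about 2 mm. A picture is of the moment at which its call begins. There is no depth.
- ctrl.hand_in(): hands the job in, once; it reports no verdict.
The state is a dict: "clock": time; "qpos": joint angles; "joint_velocities": joint speeds; "joint_torque": joint torques, N m; "tcp_pos": TCP position; "ee_rot": TCP orientation; "wrist_force": force on the tool from outside, world axes, zero at the start; "torque": the same for the moment, N m; "width": finger opening in m.
Only numpy, scipy, OpenCV 4.12 (cv2) and the standard library are available. Lean on these libraries where they do the work, as an engineer would, in place of code of your own. Each camera call takes 0.05 s, during which the arm holds its last target.

### The job

It is tea time: please get the green tea carton out of the rack. It is wedged between its neighbours, so first tip it out by its top rear edge until it leans on the rack's front rail, then grip it and stand it upright on the round cork trivet, all of its foot on the cork. Leave the red and the blue carton standing in the rack.

Things in the scene. Friction and masses are not known exactly. Their poses are not given: they have to be found in the camera images.
- tea_green: Green tea carton, rigid, 55 (x) x 40 (y) x 110 (z) mm, about 0.1 kg. Origin: centre of its underside; z up its height; -x its front (white panel). Drawn forward by its top rear edge it turns about its lower front edge, overbalances at about 27 degrees and stays leaning on the rail at about 38, its top clear ahead of its neighbours. Gripped loosely near its top it swings: grip firmly.
- tea_red: Red tea carton of the same size, axes and origin, in another slot of the rack; it stays there. The cartons stand 6 mm apart, tops level; the order of colours varies.
- tea_blue: Blue tea carton of the same size, axes and origin, in another slot of the rack; it stays there.
- tea_rack: Fixed wooden rack, origin under its middle, 3 slots along y (46 mm pitch; 1.5 mm play a side), axes as the standing cartons' (-x front, towards the robot's right). Slot floor z 12 mm, front lip 5 mm high. Partitions, sides, back reach z 60: the cartons' rear faces are free above that. Steel front rail, 10 mm thick: axis at x -61, z 50. Overall x -71 to 37, y -76 to 76.
- trivet: Round cork trivet, 140 mm across, 8 mm thick, lying fixed on the worktop; origin at the centre of its underside. (Overhead, wall cabinets hang from about 0.58 m ahead of the robot base on, 0.5 m above the worktop: keep the wrist clear of them.)
There are look-alikes about, which are no part of the job. Leave any yellow look-alike of the tea_green alone.

How it is judged:
By the outcome, as a careful person would: the job done as asked, in the order asked, and still so for the second after the job is handed in, with the robot touching nothing.
It also fails if it takes over 58 s, if anything falls off the work surface, if the arm or the gripper's body presses on something with over 40 N, if the wrist force passes 120 N, or if a joint passes its speed limit or range.

## Working session

There is one attempt and no reset: what is moved stays moved. The work goes in short steps, Python scripts to look and compute and a shell command to move; the robot and the scene stay as the last step left them, time stands still between calls to the robot, and variables do not carry over. Pictures are saved under pics/ and viewed, and the job is handed in when it is done.

```bash
mkdir -p pics; ls; cat > h.py <<'E'
import numpy as np,cv2
from station import ctrl
def snap(n,f):
    im=ctrl.get_image(n); cv2.imwrite(f'pics/{f}.png',im['color'][:,:,::-1]); np.save(f'pics/{f}.npy',im,allow_pickle=True); return im
E
python3 - <<'E'
from h import *
for n in('side','top'):
    im=snap(n,n+'0'); print({k:v for k,v in im.items() if k!='color'})
print(ctrl.get_state(),ctrl.tips_ahead)
E
```

```text
pics
{'fx': 445.54644258023876, 'fy': 445.54644258023876, 'cx': 321.7671768061956, 'cy': 198.0629668236082, 'T': array([[ 0.99993042,  0.00981574,  0.0065424 ,  0.43993057],
       [-0.00159614,  0.66209911, -0.74941459, -0.66118628],
       [-0.01168778,  0.749352  ,  0.66206871,  0.61926984],
       [ 0.        ,  0.        ,  0.        ,  1.        ]])}
{'fx': 478.2935818613054, 'fy': 478.2935818613054, 'cx': 326.87133531092, 'cy': 204.8618351106631, 'T': array([[-0.03024844,  0.99159085, -0.12582775,  0.33794908],
       [-0.99919977, -0.03329341, -0.02216688, -0.01298549],
       [-0.02616971,  0.12505655,  0.99180442,  0.899384  ],
       [ 0.        ,  0.        ,  0.        ,  1.        ]])}
{'clock': 0.1, 'qpos': array([-1.37280245e+00,  2.59253482e-01,  1.53597734e+00,  6.86216014e-06,
        1.34800801e+00, -2.02799585e-01]), 'joint_velocities': array([ 0.00246289,  0.00014143, -0.00410429,  0.00040302,  0.00185626,
       -0.00027205]), 'joint_torque': array([ 1.48777144e-03, -4.38212442e+01, -2.84642458e+01,  7.19798729e-02,
        3.62436112e-02, -5.19820458e-05]), 'tcp_pos': array([ 0.21451406, -0.50594524,  0.24290829]), 'ee_rot': array([-5.85767730e-04,  8.33710594e-01, -5.52201022e-01, -5.78239302e-04]), 'wrist_force': array([-0.16036941,  0.32473193,  0.25174048]), 'torque': array([-0.01202243, -0.02588086, -0.01259427]), 'width': 0.09309687008533281} 0.025
```

View pics/side0.png

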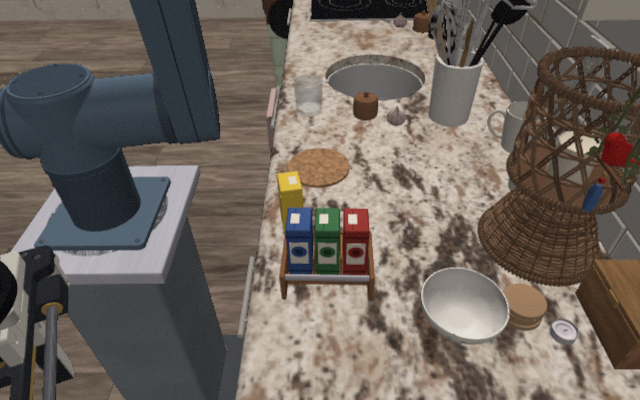

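View pics/top0.png

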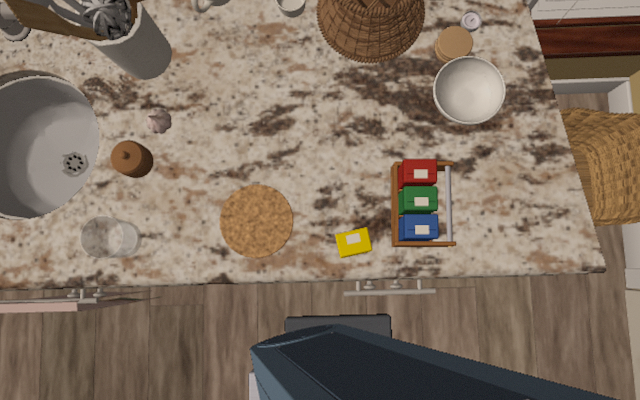

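```bash
cat >> h.py <<'E'
def load(f): return np.load(f'pics/{f}.npy',allow_pickle=True).item()
def ray(im,u,v):
    d=np.array([(u-im['cx'])/im['fx'],-(v-im['cy'])/im['fy'],-1.]); T=im['T']; return T[:3,3],T[:3,:3]@d
def onz(im,u,v,z):
    o,d=ray(im,u,v); return o+d*(z-o[2])/d[2]
def proj(im,p):
    T=im['T']; c=T[:3,:3].T@(np.array(p)-T[:3,3]); return im['cx']+im['fx']*c[0]/-c[2], im['cy']-im['fy']*c[1]/-c[2]
def crop(im,x0,y0,x1,y1,s,f):
    cv2.imwrite(f'pics/{f}.png',cv2.resize(im['color'][y0:y1,x0:x1,::-1],None,fx=s,fy=s,interpolation=cv2.INTER_CUBIC))
E
python3 - <<'E'
from h import *
t=load('top0');s=load('side0')
crop(t,380,140,470,260,5,'ct0'); crop(s,260,160,390,310,4,'cs0')
for z in(.122,):
  for n,(u,v) in dict(r=(421,173),g=(421,201),b=(421,229)).items(): print(n,onz(t,u,v,z))
  for n,(u,v) in dict(b=(296,219),g=(325,219),r=(354,219)).items(): print(n,onz(s,u,v,z))
# trivet
hsv=cv2.cvtColor(t['color'],cv2.COLOR_RGB2HSV)
m=((hsv[...,0]>8)&(hsv[...,0]<20)&(hsv[...,1]>100)&(hsv[...,2]>90)).astype(np.uint8)
k=np.zeros_like(m);k[170:270,205:305]=1;m*=k
m=cv2.morphologyEx(m,cv2.MORPH_CLOSE,np.ones((7,7)));m=cv2.morphologyEx(m,cv2.MORPH_OPEN,np.ones((7,7)))
c=max(cv2.findContours(m,0,1)[0],key=cv2.contourArea);e=cv2.fitEllipse(c);print(e,onz(t,*e[0],.008))
hsv=cv2.cvtColor(s['color'],cv2.COLOR_RGB2HSV)
m=((hsv[...,0]>5)&(hsv[...,0]<20)&(hsv[...,1]>90)&(hsv[...,2]>90)).astype(np.uint8)
k=np.zeros_like(m);k[140:195,280:360]=1;m*=k
m=cv2.morphologyEx(m,cv2.MORPH_CLOSE,np.ones((5,5)));m=cv2.morphologyEx(m,cv2.MORPH_OPEN,np.ones((5,5)))
c=max(cv2.findContours(m,0,1)[0],key=cv2.contourArea);e=cv2.fitEllipse(c);print(e,onz(s,*e[0],.008))
E
```

```text
r [ 0.48415152 -0.15192558  0.122     ]
g [ 0.43776659 -0.14938293  0.122     ]
b [ 0.39205861 -0.14687739  0.122     ]
b [ 0.3936502  -0.14836352  0.122     ]
g [ 0.44011005 -0.14899702  0.122     ]
r [ 0.48646864 -0.14962915  0.122     ]
((256.3785705566406, 222.6129608154297), (71.40286254882812, 77.8323974609375), 173.1417236328125) [0.42190189 0.14028154 0.008     ]
((319.01654052734375, 167.08267211914062), (38.036678314208984, 58.60437774658203), 89.81318664550781) [0.42787031 0.13607358 0.008     ]
```

View pics/ct0.png

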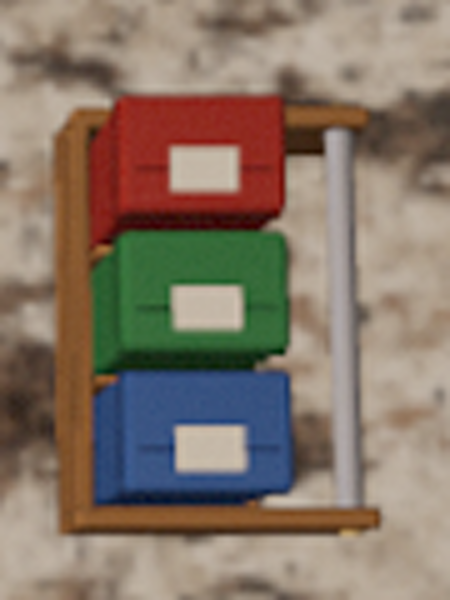

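View pics/cs0.png

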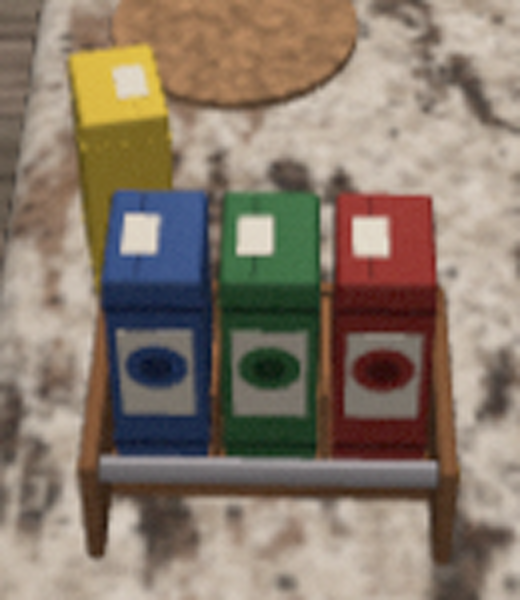

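```bash
python3 - <<'E'
from h import *
t=load('top0');s=load('side0')
for n,L in dict(red=[(118,97),(284,96),(283,215),(115,213)],green=[(118,232),(286,231),(289,354),(118,350)],blue=[(120,372),(290,371),(292,494),(120,490)]).items():
  P=np.array([onz(t,380+u/5,140+v/5,.122) for u,v in L]); print('top',n,P[:,:2].round(4).tolist(),P.mean(0), 'yaw', np.degrees(np.arctan2(*(P[0]-P[1]+P[3]-P[2])[:2])))
for n,L in dict(blue=[(110,192),(209,192),(210,288),(104,288)],green=[(223,192),(318,194),(321,288),(220,288)],red=[(336,195),(432,197),(436,288),(334,288)]).items():
  P=np.array([onz(s,260+u/4,160+v/4,.122) for u,v in L]); print('side',n,P[:,:2].round(4).tolist(),P.mean(0))
# rail ends
a,b=[onz(t,380+u/5,140+v/5,.053) for u,v in((340,130),(347,505))];print('rail',a,b,np.degrees(np.arctan2(b[1]-a[1],b[0]-a[0])))
a,b=[onz(s,260+u/4,160+v/4,.053) for u,v in((100,467),(436,467))];print('rail',a,b,np.degrees(np.arctan2(b[1]-a[1],b[0]-a[0])))
E
```

```text
top red [[0.508, -0.1246], [0.5063, -0.1791], [0.4666, -0.1764], [0.4692, -0.1217]] [ 0.48752732 -0.15044682  0.122     ] yaw 2.2037320315288698
top green [[0.4628, -0.1223], [0.4613, -0.1771], [0.4208, -0.1757], [0.4239, -0.1204]] [ 0.44221635 -0.14886698  0.122     ] yaw 2.4527770924847365
top blue [[0.4167, -0.1207], [0.4152, -0.1757], [0.3753, -0.174], [0.3784, -0.1187]] [ 0.39641342 -0.14725028  0.122     ] yaw 2.355941658160305
side blue [[0.3786, -0.1222], [0.4193, -0.1228], [0.4205, -0.1777], [0.3793, -0.1771]] [ 0.39942124 -0.14994082  0.122     ]
side green [[0.4251, -0.1228], [0.4641, -0.1246], [0.4636, -0.1782], [0.4244, -0.1777]] [ 0.44427485 -0.15085355  0.122     ]
side red [[0.4714, -0.1253], [0.5106, -0.1271], [0.5081, -0.1788], [0.4686, -0.1783]] [ 0.48968065 -0.15237578  0.122     ]
rail [ 0.50815155 -0.21303644  0.053     ] [ 0.37418866 -0.20720136  0.053     ] 177.50591720191798
rail [ 0.37513393 -0.20969927  0.053     ] [ 0.50948414 -0.21116382  0.053     ] -0.6245555771558895
```

Target: green in the rack's middle slot (top view pixel 421,201; side view 325,219). Things it could be mistaken for: yellow carton (top 353,242), red (421,173) and blue (421,229), all rejected by colour. The crops confirm green sits between blue and red, with its front towards −y. First I square the tool to the rack.

```bash
python3 -m inch '[{"gripper":255,"rz":-0.142},{"gripper":255,"rz":-0.142},{"gripper":255,"rz":-0.142},{"gripper":255,"rz":-0.142},{"gripper":255,"rz":-0.142},{"gripper":255,"rz":-0.142},{"gripper":255,"rz":-0.142},{"gripper":255,"rz":-0.142},{"gripper":255}]' 20
cat >> h.py <<'E'
from scipy.spatial.transform import Rotation as R
def pose():
    s=ctrl.get_state(); q=s['ee_rot']; return np.array(s['tcp_pos']),R.from_quat([q[1],q[2],q[3],q[0]]),s
def togo(target,Rt=None):
    p,r,s=pose(); print('tcp',p.round(4),'x',r.as_matrix()[:,0].round(3),'z',r.as_matrix()[:,2].round(3),'F',np.round(s['wrist_force'],1),'w',round(s['width'],4),'t',s['clock'])
    print('shift in tool',r.inv().apply(np.array(target)-p).round(4))
    if Rt is not None: print('rotvec tool',(r.inv()*Rt).as_rotvec().round(4))
a=np.radians(-1.8); ER=np.array([np.cos(a),np.sin(a),0]); BK=np.array([-np.sin(a),np.cos(a),0])
C=np.array([.4432,-.1498,0])
R0=R.from_matrix(np.c_[ER,-BK,[0,0,-1]])
E
python3 - <<'E'
from h import *
togo(C+BK*.065+[0,0,.24],R0)
print(onz(load('top0'),353,242,.11))
E
```

```text
tcp [ 0.2145 -0.5059  0.2429] x [ 0.39  -0.921 -0.002] z [-0.     0.002 -1.   ] F [-0.2  0.3  0.3] w 0.0931 t 0.1
shift in tool [-0.2977 -0.3767  0.0035]
rotvec tool [-0.0012  0.0012 -1.1386]
[ 0.3750837 -0.0364662  0.11     ]invalid input
```

```bash
python3 -m inch '[{"gripper":255,"x":0,"y":0,"z":0,"rx":0,"ry":0,"rz":-0.142}]' 20; python3 -m inch --help | head -20
```

```text
clock: 0.2
tcp_pos: [0.2145, -0.5061, 0.2431]
ee_rot: [-0.0, 0.871, -0.491, -0.0]
wrist_force: [-0.1, -0.7, -0.3]
width: 0.0889invalid input: not JSON, or not a number
```

```bash
python3 -m inch '[{"gripper":255,"x":0,"y":0,"z":0,"rx":0,"ry":0,"rz":-0.142},{"gripper":255,"x":0,"y":0,"z":0,"rx":0,"ry":0,"rz":-0.142},{"gripper":255,"x":0,"y":0,"z":0,"rx":0,"ry":0,"rz":-0.142},{"gripper":255,"x":0,"y":0,"z":0,"rx":0,"ry":0,"rz":-0.142},{"gripper":255,"x":0,"y":0,"z":0,"rx":0,"ry":0,"rz":-0.142},{"gripper":255,"x":0,"y":0,"z":0,"rx":0,"ry":0,"rz":-0.142},{"gripper":255,"x":0,"y":0,"z":0,"rx":0,"ry":0,"rz":-0.142}]' 20
python3 - <<'E'
from h import *
togo(C+BK*.065+[0,0,.24],R0)
E
```

```text
clock: 0.9
tcp_pos: [0.2145, -0.5061, 0.2431]
ee_rot: [-0.001, 1.0, -0.014, -0.0]
wrist_force: [-0.8, 0.2, 0.3]
width: 0.0337
tcp [ 0.2145 -0.5061  0.2431] x [ 1.    -0.028 -0.   ] z [-0.     0.001 -1.   ] F [-0.8  0.2  0.3] w 0.0337 t 0.9
shift in tool [ 0.2187 -0.4276  0.0036]
rotvec tool [-0.0011  0.0002  0.0032]
```

```bash
python3 -m inch '[{"gripper":255,"x":0.01,"y":-0.02,"z":0,"rx":0,"ry":0,"rz":0},{"gripper":255,"x":0.02,"y":-0.04,"z":0,"rx":0,"ry":0,"rz":0},{"gripper":255,"x":0.02,"y":-0.04,"z":0,"rx":0,"ry":0,"rz":0},{"gripper":255,"x":0.02,"y":-0.04,"z":0,"rx":0,"ry":0,"rz":0},{"gripper":255,"x":0.02,"y":-0.04,"z":0,"rx":0,"ry":0,"rz":0},{"gripper":255,"x":0.02,"y":-0.04,"z":0,"rx":0,"ry":0,"rz":0},{"gripper":255,"x":0.02,"y":-0.04,"z":0,"rx":0,"ry":0,"rz":0},{"gripper":255,"x":0.02,"y":-0.04,"z":0,"rx":0,"ry":0,"rz":0},{"gripper":255,"x":0.02,"y":-0.04,"z":0,"rx":0,"ry":0,"rz":0},{"gripper":255,"x":0.02,"y":-0.04,"z":0,"rx":0,"ry":0,"rz":0},{"gripper":255,"x":0.02,"y":-0.04,"z":0,"rx":0,"ry":0,"rz":0},{"gripper":255,"x":0.01,"y":-0.01,"z":0,"rx":0,"ry":0,"rz":0},{"gripper":255,"x":0,"y":0,"z":0,"rx":0,"ry":0,"rz":0}]'
python3 - <<'E'
from h import *
togo(C+BK*.065+[0,0,.120],R0)
t=snap('top','top1');s=snap('side','side1')
E
```

```text
clock: 2.2
tcp_pos: [0.4498, -0.0828, 0.2434]
ee_rot: [-0.0, 1.0, -0.015, -0.0]
wrist_force: [-0.7, -0.6, 0.2]
width: 0.0003
tcp [ 0.4498 -0.0828  0.2434] x [ 1.   -0.03 -0.  ] z [-0.  0. -1.] F [-0.7 -0.6  0.2] w 0.0003 t 2.2
shift in tool [-0.0045  0.0022  0.1234]
rotvec tool [-0.0001  0.0002  0.0012]
```

View pics/side1.png

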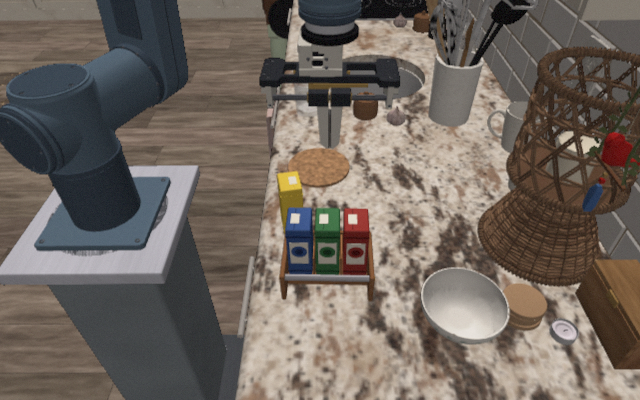

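View pics/top1.png

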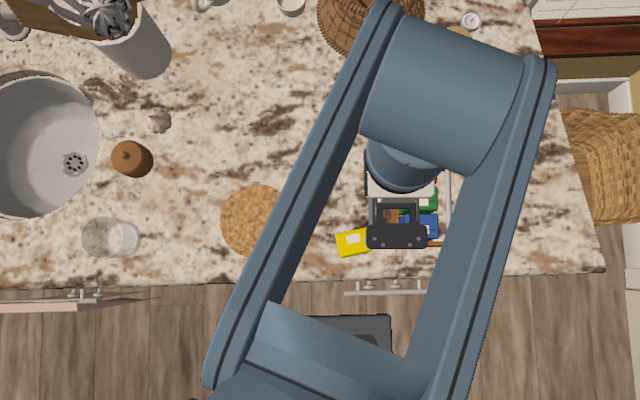

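The side view shows the closed fingers (329,147) behind and above the green carton. The top view is mostly blocked by the arm. Lowering behind the carton now.

```bash
python3 -m inch '[{"gripper":255,"x":-0.005,"y":0,"z":0.02,"rx":0,"ry":0,"rz":0},{"gripper":255,"x":0,"y":0,"z":0.03,"rx":0,"ry":0,"rz":0},{"gripper":255,"x":0,"y":0,"z":0.03,"rx":0,"ry":0,"rz":0},{"gripper":255,"x":0,"y":0,"z":0.025,"rx":0,"ry":0,"rz":0},{"gripper":255,"x":0,"y":0,"z":0.017,"rx":0,"ry":0,"rz":0},{"gripper":255,"x":0,"y":0,"z":0,"rx":0,"ry":0,"rz":0}]'
python3 - <<'E'
from h import *
togo(C+BK*.035+[0,0,.120],R0)
s=snap('side','side2'); crop(s,230,40,420,310,2.2,'cs2')
E
```

```text
clock: 2.9
tcp_pos: [0.4417, -0.0849, 0.1195]
ee_rot: [-0.001, 1.0, -0.018, -0.003]
wrist_force: [-0.3, 1.2, 0.7]
width: 0.0001
tcp [ 0.4417 -0.0849  0.1195] x [ 0.999 -0.037 -0.005] z [-0.005  0.002 -1.   ] F [-0.3  1.2  0.7] w 0.0001 t 2.9
shift in tool [ 0.0037  0.0298 -0.0005]
rotvec tool [-0.0017  0.0051 -0.0051]
```

View pics/cs2.png

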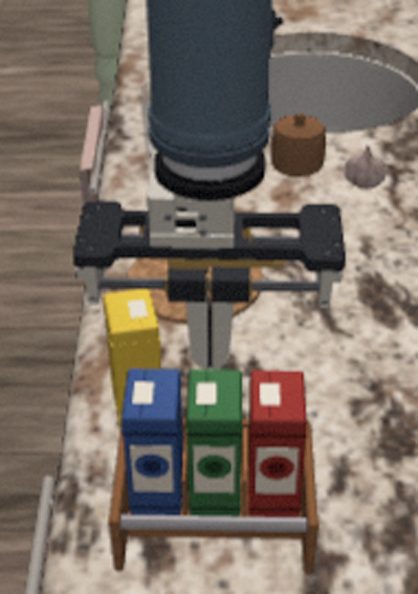

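Fingers are lined up behind green and the neighbours are untouched. Pulling forward.

```bash
python3 -m inch '[{"gripper":255,"x":0.003,"y":0.01,"z":0,"rx":0,"ry":0.004,"rz":-0.005},{"gripper":255,"x":0,"y":0.01,"z":0,"rx":0,"ry":0,"rz":0},{"gripper":255,"x":0,"y":0.005,"z":0,"rx":0,"ry":0,"rz":0},{"gripper":255,"x":0,"y":0.005,"z":0,"rx":0,"ry":0,"rz":0},{"gripper":255,"x":0,"y":0.005,"z":-0.001,"rx":0,"ry":0,"rz":0},{"gripper":255,"x":0,"y":0.005,"z":-0.001,"rx":0,"ry":0,"rz":0},{"gripper":255,"x":0,"y":0.005,"z":-0.001,"rx":0,"ry":0,"rz":0},{"gripper":255,"x":0,"y":0.005,"z":-0.001,"rx":0,"ry":0,"rz":0}]'
python3 - <<'E'
from h import *
togo(C+BK*.0+[0,0,.125],R0)
s=snap('side','side3'); crop(s,230,40,420,310,2.2,'cs3')
E
```

```text
clock: 3.75
tcp_pos: [0.4456, -0.1343, 0.1258]
ee_rot: [0.0, 1.0, -0.014, 0.002]
wrist_force: [0.0, 0.1, 1.0]
width: 0.0005
tcp [ 0.4456 -0.1343  0.1258] x [ 1.    -0.029  0.004] z [ 0.004 -0.    -1.   ] F [0.  0.1 1. ] w 0.0005 t 3.75
shift in tool [-0.0019  0.0155  0.0008]
rotvec tool [-0.     -0.004   0.0026]
```

View pics/cs3.png

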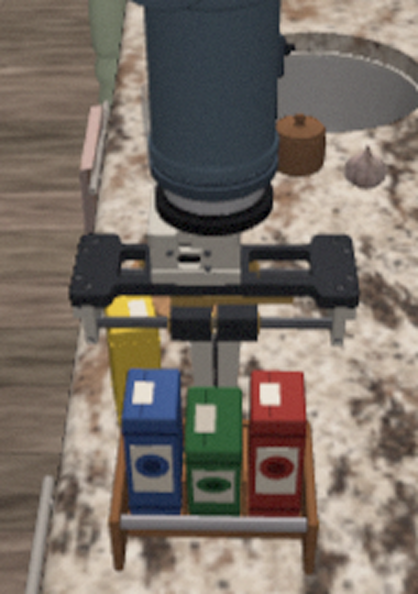

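Green is tilting (its top is now about 20 px lower in the crop) and its neighbours haven't moved. Continuing.

```bash
python3 -m inch '[{"gripper":255,"x":-0.001,"y":0.005,"z":0,"rx":0,"ry":-0.002,"rz":0},{"gripper":255,"x":0,"y":0.005,"z":0,"rx":0,"ry":0,"rz":0},{"gripper":255,"x":0,"y":0.005,"z":0,"rx":0,"ry":0,"rz":0},{"gripper":255,"x":0,"y":0.004,"z":0,"rx":0,"ry":0,"rz":0},{"gripper":255,"x":0,"y":0.004,"z":0,"rx":0,"ry":0,"rz":0},{"gripper":255,"x":0,"y":0.003,"z":0,"rx":0,"ry":0,"rz":0},{"gripper":255,"x":0,"y":0.003,"z":0,"rx":0,"ry":0,"rz":0},{"gripper":255,"x":0,"y":0.002,"z":0,"rx":0,"ry":0,"rz":0}]'
python3 - <<'E'
from h import *
togo(C+BK*-.01+[0,0,.125],R0)
s=snap('side','side4'); crop(s,230,40,420,310,2.2,'cs4')
E
```

```text
clock: 4.6
tcp_pos: [0.4437, -0.1652, 0.1256]
ee_rot: [0.0, 1.0, -0.015, 0.001]
wrist_force: [0.6, 0.4, -0.4]
width: 0.0005
tcp [ 0.4437 -0.1652  0.1256] x [ 1.    -0.029  0.002] z [ 0.002 -0.    -1.   ] F [ 0.6  0.4 -0.4] w 0.0005 t 4.6
shift in tool [-0.0009 -0.0054  0.0006]
rotvec tool [ 0.     -0.002   0.0024]
```

View pics/cs4.png

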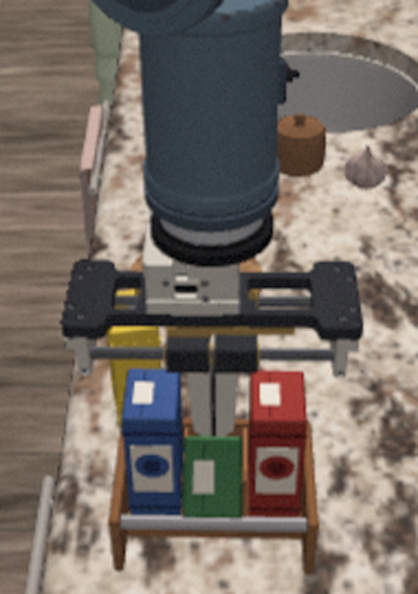

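Green appears to lean on the rail (crop 213,475), both neighbours upright. Backing off and rising to clear the view.

```bash
python3 -m inch '[{"gripper":255,"x":0,"y":-0.015,"z":0,"rx":0,"ry":0,"rz":0},{"gripper":255,"x":0,"y":-0.01,"z":-0.02,"rx":0,"ry":0,"rz":0},{"gripper":255,"x":0,"y":0,"z":-0.04,"rx":0,"ry":0,"rz":0},{"gripper":0,"x":0,"y":0,"z":-0.04,"rx":0,"ry":0,"rz":0},{"gripper":0,"x":0,"y":0,"z":-0.04,"rx":0,"ry":0,"rz":0},{"gripper":0,"x":0,"y":0,"z":-0.02,"rx":0,"ry":0,"rz":0},{"gripper":0,"x":0,"y":0,"z":0,"rx":0,"ry":0,"rz":0}]'
python3 - <<'E'
from h import *
togo(C+[0,0,.125],R0)
s=snap('side','side5'); crop(s,260,160,390,310,4,'cs5');t=snap('top','top5'); crop(t,340,120,480,270,4,'ct5')
E
```

```text
clock: 5.35
tcp_pos: [0.4454, -0.1396, 0.2888]
ee_rot: [0.001, 1.0, -0.014, 0.004]
wrist_force: [0.4, -0.3, 0.3]
width: 0.0279
tcp [ 0.4454 -0.1396  0.2888] x [ 1.    -0.028  0.008] z [ 0.008 -0.003 -1.   ] F [ 0.4 -0.3  0.3] w 0.0279 t 5.35
shift in tool [-0.0032  0.0098  0.1638]
rotvec tool [ 0.0028 -0.0078  0.0033]
```

View pics/cs5.png

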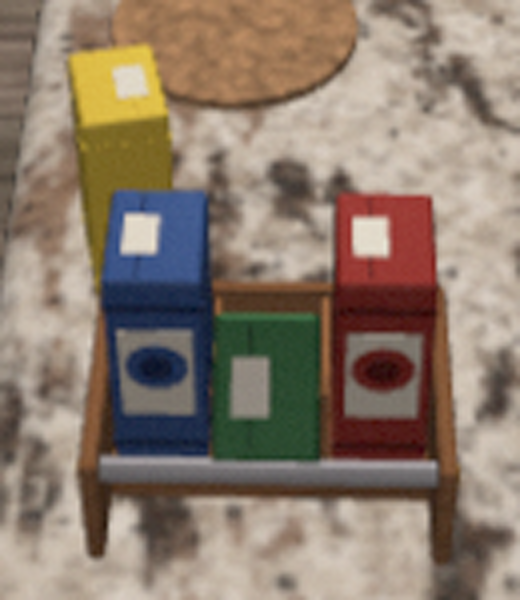

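View pics/ct5.png

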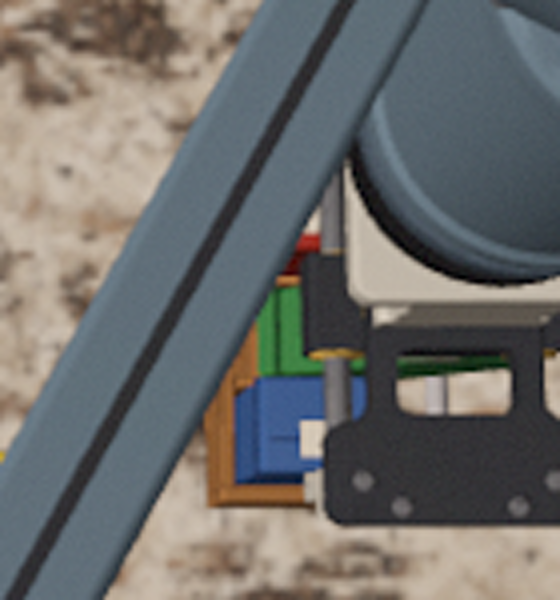

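```bash
python3 - <<'E'
from h import *
s=load('side5')
for th in(34,36,38,40):
  c,n=np.cos(np.radians(th)),np.sin(np.radians(th)); o=[]
  for w in(-.02,.02):
    for x,z in((.055,.110),(0,.110)):
      lx=-.0275+x*c-z*n; lz=.012+x*n+z*c
      u,v=proj(s,C+BK*lx+ER*w+[0,0,lz]); o.append((round((u-260)*4),round((v-160)*4)))
  print(th,o)
E
```

```text
34 [(212, 294), (209, 441), (318, 296), (317, 443)]
36 [(212, 304), (209, 452), (318, 305), (317, 453)]
38 [(211, 313), (208, 462), (318, 315), (317, 464)]
40 [(211, 323), (208, 473), (318, 325), (317, 475)]
```

```bash
cat >> h.py <<'E'
th=np.radians(38);Rg=R0*R.from_rotvec([th,0,0])
def G(ax,off=-.003):
    c,n=np.cos(th),np.sin(th); lx=-.0058-n*ax+c*off; lz=.0289+c*ax+n*off
    return C+ER*.0005+BK*lx+[0,0,lz]
E
python3 -m inch '[{"gripper":0,"x":0,"y":0,"z":0,"rx":0.13,"ry":-0.008,"rz":0.003},{"gripper":0,"x":0,"y":0,"z":0,"rx":0.13,"ry":0,"rz":0},{"gripper":0,"x":0,"y":0,"z":0,"rx":0.13,"ry":0,"rz":0},{"gripper":0,"x":0,"y":0,"z":0,"rx":0.13,"ry":0,"rz":0},{"gripper":0,"x":0,"y":0,"z":0,"rx":0.143,"ry":0,"rz":0},{"gripper":0,"x":0,"y":0,"z":0,"rx":0,"ry":0,"rz":0}]'
python3 - <<'E'
from h import *
togo(G(.164),Rg);togo(G(.084),Rg)
E
```

```text
clock: 6.05
tcp_pos: [0.443, -0.1411, 0.2815]
ee_rot: [-0.33, 0.944, -0.019, -0.0]
wrist_force: [-0.6, -0.2, -0.4]
width: 0.084
tcp [ 0.443  -0.1411  0.2815] x [ 0.999 -0.036 -0.014] z [ 0.012  0.622 -0.783] F [-0.6 -0.2 -0.4] w 0.084 t 6.05
shift in tool [0.0032 0.1701 0.0246]
rotvec tool [-0.0085  0.0079 -0.0119]
tcp [ 0.443  -0.1411  0.2815] x [ 0.999 -0.036 -0.014] z [ 0.012  0.622 -0.783] F [-0.6 -0.2 -0.4] w 0.084 t 6.05
shift in tool [0.0038 0.1708 0.1046]
rotvec tool [-0.0085  0.0079 -0.0119]
```

```bash
python3 -m inch '[{"gripper":0,"x":0.003,"y":0.02,"z":0,"rx":-0.008,"ry":0.008,"rz":-0.012},{"gripper":0,"x":0,"y":0.03,"z":0,"rx":0,"ry":0,"rz":0},{"gripper":0,"x":0,"y":0.03,"z":0,"rx":0,"ry":0,"rz":0},{"gripper":0,"x":0,"y":0.03,"z":0.005,"rx":0,"ry":0,"rz":0},{"gripper":0,"x":0,"y":0.03,"z":0.01,"rx":0,"ry":0,"rz":0},{"gripper":0,"x":0,"y":0.02,"z":0.01,"rx":0,"ry":0,"rz":0},{"gripper":0,"x":0,"y":0.01,"z":0,"rx":0,"ry":0,"rz":0},{"gripper":0,"x":0,"y":0,"z":0,"rx":0,"ry":0,"rz":0},{"gripper":0,"x":0,"y":0,"z":0,"rx":0,"ry":0,"rz":0}]'
python3 - <<'E'
from h import *
togo(G(.084),Rg); print(ctrl.get_state()['qpos'])
s=snap('side','side6')
E
```

```text
clock: 6.95
tcp_pos: [0.4449, -0.2589, 0.1629]
ee_rot: [-0.321, 0.947, -0.011, 0.008]
wrist_force: [0.2, -0.8, 0.8]
width: 0.093
tcp [ 0.4449 -0.2589  0.1629] x [ 1.    -0.026  0.008] z [ 0.022  0.608 -0.794] F [ 0.2 -0.8  0.8] w 0.093 t 6.95
shift in tool [-0.0049  0.0033  0.0852]
rotvec tool [ 0.0091 -0.0028  0.0089]
[-0.99207432  0.54360877  1.49249711  0.36008742  1.65901738 -1.03942154]
```

View pics/side6.png

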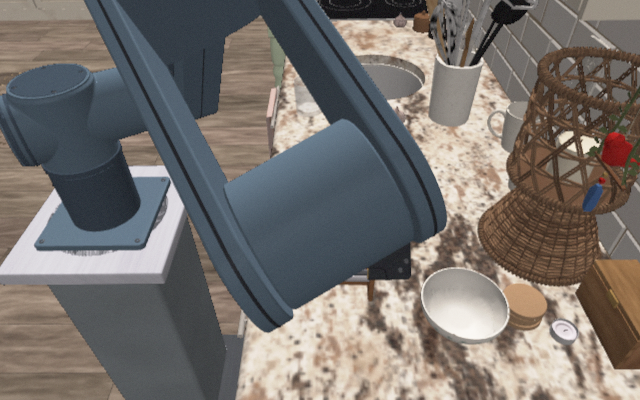

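The arm blocks the side view, so I'll go by calibration and the force reading. The gripper body at (390,262) stays clear of the bowl.

```bash
python3 -m inch '[{"gripper":0,"x":-0.004,"y":0.002,"z":0.01,"rx":0.005,"ry":-0.002,"rz":0.006},{"gripper":0,"x":0,"y":0,"z":0.02,"rx":0,"ry":0,"rz":0},{"gripper":0,"x":0,"y":0,"z":0.02,"rx":0,"ry":0,"rz":0},{"gripper":0,"x":0,"y":0,"z":0.01,"rx":0,"ry":0,"rz":0},{"gripper":0,"x":0,"y":0,"z":0,"rx":0,"ry":0,"rz":0}]'
python3 - <<'E'
from h import *
togo(G(.084),Rg)
t=snap('top','top7');crop(t,340,120,520,270,4,'ct7')
E
```

```text
clock: 7.5
tcp_pos: [0.4412, -0.2227, 0.113]
ee_rot: [-0.325, 0.946, -0.014, 0.005]
wrist_force: [-0.8, -0.5, 0.2]
width: 0.0933
tcp [ 0.4412 -0.2227  0.113 ] x [ 1.    -0.029  0.001] z [ 0.019  0.614 -0.789] F [-0.8 -0.5  0.2] w 0.0933 t 7.5
shift in tool [0.0002 0.0018 0.0236]
rotvec tool [0.0014 0.0007 0.002 ]
```

View pics/ct7.png

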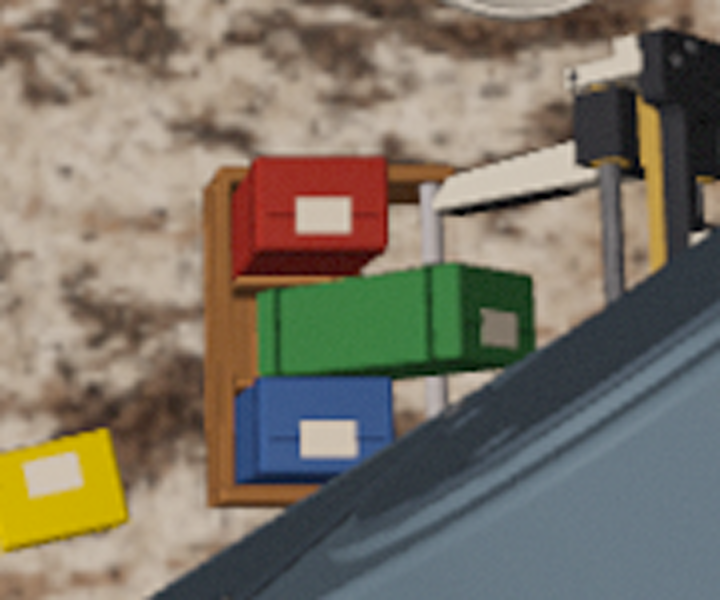

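The top crop shows green leaning, its top at (497,318). The far finger tip is at (435,205), about 48 crop px ahead of red's front (387), and red and blue are standing. I'll advance 20 mm and grip.

```bash
python3 -m inch '[{"gripper":0,"x":0,"y":0.001,"z":0.01,"rx":0,"ry":0,"rz":0},{"gripper":0,"x":0,"y":0,"z":0.01,"rx":0,"ry":0,"rz":0},{"gripper":0,"x":0,"y":0,"z":0,"rx":0,"ry":0,"rz":0},{"gripper":255,"x":0,"y":0,"z":0,"rx":0,"ry":0,"rz":0},{"gripper":255,"x":0,"y":0,"z":0,"rx":0,"ry":0,"rz":0},{"gripper":255,"x":0,"y":0,"z":0,"rx":0,"ry":0,"rz":0},{"gripper":255,"x":0,"y":0,"z":0,"rx":0,"ry":0,"rz":0},{"gripper":255,"x":0,"y":0,"z":0,"rx":0,"ry":0,"rz":0},{"gripper":255,"x":0,"y":0,"z":0,"rx":0,"ry":0,"rz":0},{"gripper":255,"x":0,"y":0,"z":0,"rx":0,"ry":0,"rz":0},{"gripper":255,"x":0,"y":0,"z":0,"rx":0,"ry":0,"rz":0},{"gripper":255,"x":0,"y":0,"z":0,"rx":0,"ry":0,"rz":0}]' 40
python3 - <<'E'
from h import *
togo(G(.084),Rg)
t=snap('top','top8');crop(t,340,120,520,270,4,'ct8')
E
```

```text
clock: 8.75
tcp_pos: [0.4422, -0.2129, 0.097]
ee_rot: [-0.324, 0.946, -0.014, 0.006]
wrist_force: [0.5, -0.4, 0.6]
width: 0.0398
tcp [ 0.4422 -0.2129  0.097 ] x [ 1.    -0.03   0.002] z [ 0.02   0.613 -0.79 ] F [ 0.5 -0.4  0.6] w 0.0398 t 8.75
shift in tool [-0.0005 -0.0002  0.005 ]
rotvec tool [ 0.0032 -0.0012  0.0021]
```

View pics/ct8.png

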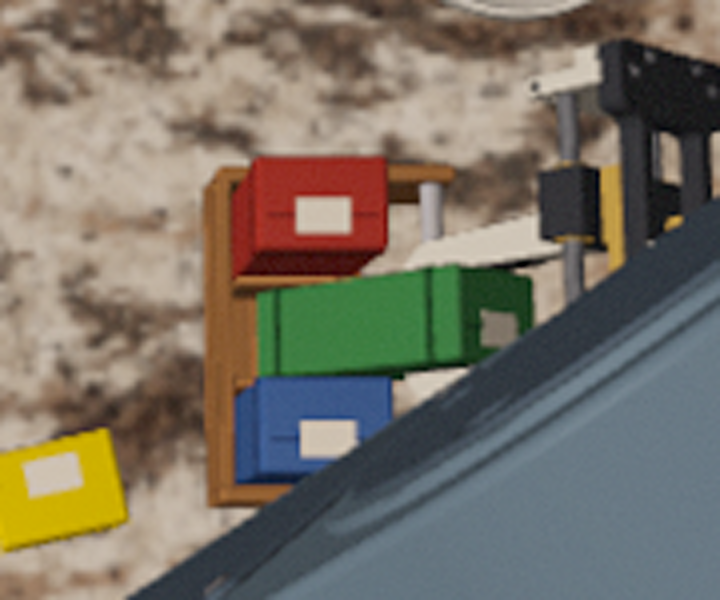

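Gripped: width 39.8 mm, fingers just ahead of red and blue. Lifting straight up (tool −y, −z).

```bash
python3 -m inch '[{"gripper":255,"x":0,"y":-0.006,"z":-0.008,"rx":0,"ry":0,"rz":0},{"gripper":255,"x":0,"y":-0.009,"z":-0.012,"rx":0,"ry":0,"rz":0},{"gripper":255,"x":0,"y":-0.012,"z":-0.016,"rx":0,"ry":0,"rz":0},{"gripper":255,"x":0,"y":-0.012,"z":-0.016,"rx":0,"ry":0,"rz":0},{"gripper":255,"x":0,"y":-0.012,"z":-0.016,"rx":0,"ry":0,"rz":0},{"gripper":255,"x":0,"y":-0.012,"z":-0.016,"rx":0,"ry":0,"rz":0},{"gripper":255,"x":0,"y":-0.012,"z":-0.016,"rx":0,"ry":0,"rz":0},{"gripper":255,"x":0,"y":-0.012,"z":-0.016,"rx":0,"ry":0,"rz":0},{"gripper":255,"x":0,"y":-0.009,"z":-0.012,"rx":0,"ry":0,"rz":0},{"gripper":255,"x":0,"y":-0.003,"z":-0.004,"rx":0,"ry":0,"rz":0},{"gripper":255,"x":0,"y":0,"z":0,"rx":0,"ry":0,"rz":0}]' 40
python3 - <<'E'
from h import *
togo(G(.084),Rg)
t=snap('top','top9');crop(t,340,120,520,270,4,'ct9')
E
```

```text
clock: 9.9
tcp_pos: [0.4418, -0.2157, 0.2628]
ee_rot: [-0.323, 0.946, -0.014, 0.006]
wrist_force: [0.4, -0.1, -0.7]
width: 0.0399
tcp [ 0.4418 -0.2157  0.2628] x [ 1.    -0.03   0.003] z [ 0.021  0.612 -0.791] F [ 0.4 -0.1 -0.7] w 0.0399 t 9.9
shift in tool [-0.0007  0.0989  0.1378]
rotvec tool [ 0.0048 -0.002   0.0029]
```

View pics/ct9.png

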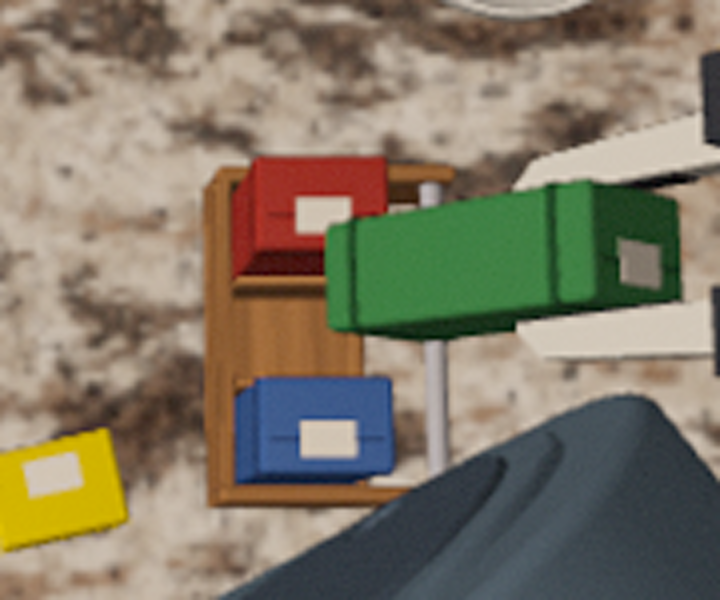

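Green is clear of the rack; red and blue still stand. Turning it upright and carrying it to the trivet.

```bash
python3 -m inch '[{"gripper":255,"x":0,"y":0,"z":0,"rx":-0.05,"ry":0,"rz":0},{"gripper":255,"x":0,"y":0,"z":0,"rx":-0.11,"ry":0,"rz":0},{"gripper":255,"x":0,"y":0,"z":0,"rx":-0.11,"ry":0,"rz":0},{"gripper":255,"x":0,"y":0,"z":0,"rx":-0.11,"ry":0,"rz":0},{"gripper":255,"x":0,"y":0,"z":0,"rx":-0.11,"ry":0,"rz":0},{"gripper":255,"x":0,"y":0,"z":0,"rx":-0.11,"ry":0,"rz":0},{"gripper":255,"x":0,"y":0,"z":0,"rx":-0.06,"ry":0,"rz":0},{"gripper":255,"x":0,"y":0,"z":0,"rx":0,"ry":0,"rz":0},{"gripper":255,"x":0,"y":0,"z":0,"rx":0,"ry":0,"rz":0}]' 40
python3 - <<'E'
from h import *
togo(np.array([.425,.138,.26])-.003*BK,R0)
E
```

```text
clock: 10.85
tcp_pos: [0.4415, -0.2149, 0.2613]
ee_rot: [-0.001, 1.0, -0.015, 0.0]
wrist_force: [0.2, 0.1, -1.4]
width: 0.0395
tcp [ 0.4415 -0.2149  0.2613] x [ 1.    -0.029  0.001] z [ 0.001  0.002 -1.   ] F [ 0.2  0.1 -1.4] w 0.0395 t 10.85
shift in tool [-0.0268 -0.3492  0.0021]
rotvec tool [-0.0024 -0.0009  0.0021]
```

```bash
python3 -m inch '[{"gripper":255,"x":-0.002,"y":-0.01,"z":0,"rx":0,"ry":0,"rz":0},{"gripper":255,"x":-0.002,"y":-0.02,"z":0,"rx":0,"ry":0,"rz":0},{"gripper":255,"x":-0.002,"y":-0.03,"z":0,"rx":0,"ry":0,"rz":0},{"gripper":255,"x":-0.002,"y":-0.03,"z":0,"rx":0,"ry":0,"rz":0},{"gripper":255,"x":-0.002,"y":-0.03,"z":0,"rx":0,"ry":0,"rz":0},{"gripper":255,"x":-0.002,"y":-0.03,"z":0,"rx":0,"ry":0,"rz":0},{"gripper":255,"x":-0.002,"y":-0.03,"z":0,"rx":0,"ry":0,"rz":0},{"gripper":255,"x":-0.002,"y":-0.03,"z":0,"rx":0,"ry":0,"rz":0},{"gripper":255,"x":-0.002,"y":-0.03,"z":0,"rx":0,"ry":0,"rz":0},{"gripper":255,"x":-0.002,"y":-0.03,"z":0,"rx":0,"ry":0,"rz":0},{"gripper":255,"x":-0.002,"y":-0.03,"z":0,"rx":0,"ry":0,"rz":0},{"gripper":255,"x":-0.002,"y":-0.02,"z":0,"rx":0,"ry":0,"rz":0},{"gripper":255,"x":-0.002,"y":-0.02,"z":0,"rx":0,"ry":0,"rz":0},{"gripper":255,"x":-0.001,"y":-0.01,"z":0,"rx":0,"ry":0,"rz":0},{"gripper":255,"x":0,"y":0,"z":0,"rx":0,"ry":0,"rz":0},{"gripper":255,"x":0,"y":0,"z":0,"rx":0,"ry":0,"rz":0}]' 40
python3 - <<'E'
from h import *
togo(np.array([.425,.138,.097])-.003*BK,R0)
s=snap('side','side10')
crop(s,220,0,440,260,2.2,'cs10')
E
```

```text
clock: 12.45
tcp_pos: [0.4254, 0.1345, 0.2617]
ee_rot: [0.0, 1.0, -0.015, 0.001]
wrist_force: [-1.2, -1.5, -0.7]
width: 0.0398
tcp [0.4254 0.1345 0.2617] x [ 1.    -0.031  0.001] z [ 0.001 -0.    -1.   ] F [-1.2 -1.5 -0.7] w 0.0398 t 12.45
shift in tool [-0.0007 -0.0005  0.1647]
rotvec tool [ 0.0003 -0.0015  0.0008]
```

View pics/cs10.png

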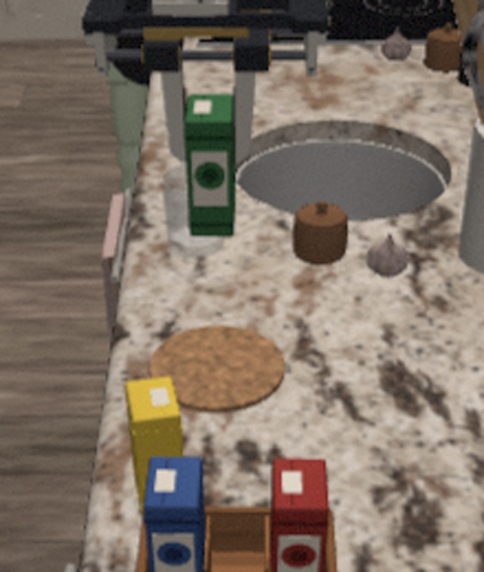

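```bash
python3 - <<'E'
from h import *
s=load('side10')
for u,v in((188,232),(234,235),(188,123),(235,125)):
    o,d=ray(s,220+u/2.2,v/2.2); print(o+d*((.110-o[1])/d[1]))
E
```

```text
[0.40418999 0.11       0.17948288]
[0.44497037 0.11       0.17596216]
[0.40780523 0.11       0.2800765 ]
[0.44628566 0.11       0.27789207]
```

Upright in the hand: the front bottom edge is at about z 0.175, x 0.425, over the trivet. Lowering, slowly at the end.

```bash
python3 -m inch '[{"gripper":255,"x":0,"y":0,"z":0.01,"rx":0,"ry":0,"rz":0},{"gripper":255,"x":0,"y":0,"z":0.02,"rx":0,"ry":0,"rz":0},{"gripper":255,"x":0,"y":0,"z":0.03,"rx":0,"ry":0,"rz":0},{"gripper":255,"x":0,"y":0,"z":0.03,"rx":0,"ry":0,"rz":0},{"gripper":255,"x":0,"y":0,"z":0.03,"rx":0,"ry":0,"rz":0},{"gripper":255,"x":0,"y":0,"z":0.02,"rx":0,"ry":0,"rz":0},{"gripper":255,"x":0,"y":0,"z":0.01,"rx":0,"ry":0,"rz":0},{"gripper":255,"x":0,"y":0,"z":0.005,"rx":0,"ry":0,"rz":0},{"gripper":255,"x":0,"y":0,"z":0.003,"rx":0,"ry":0,"rz":0},{"gripper":255,"x":0,"y":0,"z":0,"rx":0,"ry":0,"rz":0}]' 40
python3 - <<'E'
from h import *
togo(np.array([.425,.138,.097])-.003*BK,R0)
s=snap('side','side11')
crop(s,250,60,390,210,4,'cs11')
E
```

```text
clock: 13.5
tcp_pos: [0.4262, 0.135, 0.1043]
ee_rot: [-0.0, 1.0, -0.015, 0.002]
wrist_force: [-0.4, -0.0, -0.8]
width: 0.0395
tcp [0.4262 0.135  0.1043] x [ 1.    -0.031  0.003] z [ 0.003 -0.    -1.   ] F [-0.4 -0.  -0.8] w 0.0395 t 13.5
shift in tool [-0.0013  0.      0.0073]
rotvec tool [-0.0001 -0.0032  0.0008]
```

View pics/cs11.png

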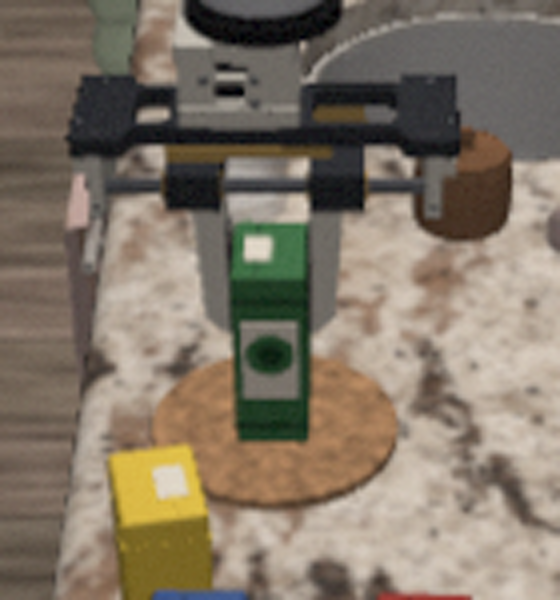

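The carton is just above the cork (foot at crop 272,438, well inside the disc). Stepping down by 1 mm until contact.

```bash
for i in 1 2; do :; done; python3 -m inch '[{"gripper":255,"x":0,"y":0,"z":0.001,"rx":0,"ry":-0.003,"rz":0},{"gripper":255,"x":0,"y":0,"z":0.001,"rx":0,"ry":0,"rz":0},{"gripper":255,"x":0,"y":0,"z":0.001,"rx":0,"ry":0,"rz":0},{"gripper":255,"x":0,"y":0,"z":0,"rx":0,"ry":0,"rz":0}]' 40
python3 -m inch '[{"gripper":255,"x":0,"y":0,"z":0.001,"rx":0,"ry":0,"rz":0},{"gripper":255,"x":0,"y":0,"z":0.001,"rx":0,"ry":0,"rz":0},{"gripper":255,"x":0,"y":0,"z":0,"rx":0,"ry":0,"rz":0}]' 40
```

```text
clock: 13.95
tcp_pos: [0.4257, 0.1351, 0.101]
ee_rot: [-0.0, 1.0, -0.015, -0.0]
wrist_force: [-0.2, -0.6, -1.2]
width: 0.0396
clock: 14.25
tcp_pos: [0.4259, 0.1352, 0.0998]
ee_rot: [-0.0, 1.0, -0.015, -0.0]
wrist_force: [-2.3, 0.7, 9.5]
width: 0.0401
```

Contact felt (9.5 N up). Release and retreat straight up.

```bash
python3 -m inch '[{"gripper":255,"x":0,"y":0,"z":-0.0005,"rx":0,"ry":0,"rz":0},{"gripper":0,"x":0,"y":0,"z":0,"rx":0,"ry":0,"rz":0},{"gripper":0,"x":0,"y":0,"z":0,"rx":0,"ry":0,"rz":0},{"gripper":0,"x":0,"y":0,"z":0,"rx":0,"ry":0,"rz":0},{"gripper":0,"x":0,"y":0,"z":0,"rx":0,"ry":0,"rz":0},{"gripper":0,"x":0,"y":0,"z":0,"rx":0,"ry":0,"rz":0},{"gripper":0,"x":0,"y":0,"z":0,"rx":0,"ry":0,"rz":0},{"gripper":0,"x":0,"y":0,"z":-0.01,"rx":0,"ry":0,"rz":0},{"gripper":0,"x":0,"y":0,"z":-0.02,"rx":0,"ry":0,"rz":0},{"gripper":0,"x":0,"y":0,"z":-0.03,"rx":0,"ry":0,"rz":0},{"gripper":0,"x":0,"y":0,"z":-0.03,"rx":0,"ry":0,"rz":0},{"gripper":0,"x":0,"y":0,"z":-0.03,"rx":0,"ry":0,"rz":0},{"gripper":0,"x":0,"y":0,"z":-0.03,"rx":0,"ry":0,"rz":0},{"gripper":0,"x":0,"y":0,"z":-0.02,"rx":0,"ry":0,"rz":0},{"gripper":0,"x":0,"y":0,"z":-0.01,"rx":0,"ry":0,"rz":0},{"gripper":0,"x":0,"y":0,"z":0,"rx":0,"ry":0,"rz":0},{"gripper":0,"x":0,"y":0,"z":0,"rx":0,"ry":0,"rz":0}]'
python3 - <<'E'
from h import *
s=snap('side','side12');crop(s,250,60,390,310,2.4,'cs12');t=snap('top','top12')
E
```

```text
clock: 15.95
tcp_pos: [0.4254, 0.135, 0.2788]
ee_rot: [0.0, 1.0, -0.015, -0.001]
wrist_force: [0.6, 0.5, 0.4]
width: 0.0929
```

View pics/cs12.png

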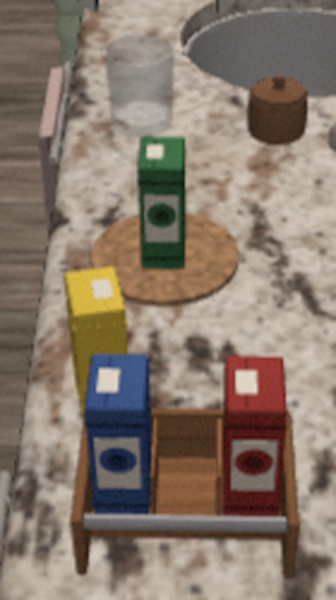

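View pics/top12.png

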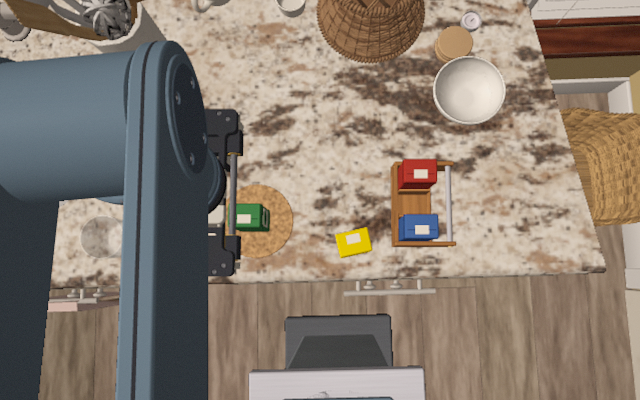

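```bash
python3 - <<'E'
from h import *
s=load('side12')
for u,v in((141,265),(184,267)):
    p=onz(s,250+u/2.4,60+v/2.4,.008); print(p, np.linalg.norm(p[:2]-[.428,.136]),np.linalg.norm(p[:2]-[.422,.140]))
ctrl.hand_in()
E
```

```text
[0.40500929 0.12427015 0.008     ] 0.025810114757409536 0.023154100429359743
[0.44492704 0.12059776 0.008     ] 0.022885668042725002 0.030034916925791386
the job is handed in; nothing more can be done
```

The green tea carton is standing upright on the cork trivet, and the job is handed in at about 16 s on the clock. I pulled the carton forward by its upper rear face with closed fingers until it leaned on the rail. The side view matched a lean of about 38°. I then gripped it at 40 N with the tool tilted to match, lifted it out, turned it upright and set it down with light contact (9.5 N).

- **Final position:** the last pictures show the carton upright, with the robot clear above it. Its two front foot corners measure 23–30 mm from the trivet centre, and the cork's radius is 70 mm. The rear corners were hidden in those pictures; by the carton's size and where I set it down, they are also well inside.
- **Other cartons:** red and blue still stand in the rack, and I did not touch the yellow one.
- **Disagreements and gaps:** the two cameras put the trivet centre about 7 mm apart, which is small against the margin. The side view was blocked during the grasp, so I checked that step in the top view. My first move command was refused as invalid input because its rows left out unused keys, and nothing moved.

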